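# Seat a boot-tree foot piece on its stop and hold the hardness gauge on the mark

## Task

First push the wooden foot piece along its jig, heel first, until you feel its heel seat flush against the steel stop. Then take the orange hardness gauge out of its block and hold it square to the sloping instep with its tip inside the red ring, pressing gently so that the sprung plunger is about half way in; finish while still holding it there, with the heel still against the stop and everything else on the bench left where it is.

Things in the scene. Friction and masses are not known exactly. Their poses are not given: they have to be found in the camera images.
- jig: Aluminium plate 360 x 112 x 12 mm, fixed to the bench, with two blue guide rails that form an 80 mm wide channel along its x. Origin: centre of its underside; +x runs along the channel from the toe end to the stop. Channel floor 12 mm and rail tops 26 mm above the bench. The rails are 12 mm thick.
- stop: Fixed steel heel stop on the jig floor, 22 mm thick, 76 mm wide, 40 mm high, with a black knob behind it; its place along the channel is set anew each run. Origin: centre of the lower edge of its front face, which the heel must meet; its x points away from the foot piece, along the channel.
- piece: Loose pale wooden foot piece of a boot tree, 0.3 to 0.6 kg, 200 mm long (x), 76 mm wide, on the channel floor, 2 mm play to each rail, 30 to 90 mm short of the stop. Origin: centre of its underside; +x points to the heel, which is square and 75 mm high. The first 45 mm are 35 mm high, with a round toe (radius 38 mm, upright side); the instep then rises at 20 degrees. It slides at 1.5 to 4.5 N.
- toe (a point): Middle of the round toe end of the foot piece, half way up (17.5 mm above its underside): where to push, towards the heel. Its z is up.
- heel (a point): Middle of the square heel face of the foot piece, 17.5 mm above its underside. x points out of the face, towards the stop; z is up.
- mark: The red ring (22 mm outside diameter, white inside) on the sloping instep of the foot piece, 55 mm above the underside of the piece and half way along it. Origin: its centre, on the surface. z is the outward normal of the sloping face, which leans 20 degrees from vertical towards the toe (towards the robot); x points up the slope.
- gauge_grip (a point): Centre of the part of the gauge to grip: an orange block 30 x 30 mm across and 70 mm tall with a dark display on one side. This point lies on the gauge's axis, 40 mm above the block's underside and 30 mm below its top, so 95 mm above the bench while the gauge stands in its block. z runs up along the axis, x and y are square to the side faces. Gauge 0.19 kg. Below the orange block come an 18 mm steel stem, 25 mm long, and the 9 mm sprung plunger.
- gauge_tip (a point): Round tip end of the gauge's plunger, on the gauge's axis, 87 mm below point gauge_grip when the plunger is out. It moves in with the plunger.
- plunger (a joint): How far the gauge's plunger is pushed in, m: 0 out, 0.010 fully in against its end. A spring resists: 1.2 N to start, 4.2 N half way, 7.2 N fully in.
- stand: Fixed dark wooden block 80 x 80 x 55 mm with a 25 mm hole through it, in which the gauge stands upright, its orange block resting on the top. Origin: centre of the underside. Lift the gauge straight up by more than 50 mm to clear it. It stands on one side of the bench and the jig on the other; which is which changes.
- brush: Bystander: red brush, 150 x 55 x 44 mm. Origin: centre of underside.
- rasp: Bystander: rasp with wooden handle, 250 mm long, 28 mm high. Origin: under the ferrule.
- bowl: Bystander: white bowl, 150 mm across, 50 mm high. Origin: centre of underside.
- spare: Bystander: a second, darker foot piece of the same shape, lying off the jig, without a ring. Origin: centre of underside.
- jar: Bystander: closed jar, 60 mm across, 85 mm high. Origin: centre of underside.
- tin: Bystander: small brass tin between jig and gauge block, 44 mm across, 30 mm high. Origin: centre of underside.

How it is judged (in metres and radians):
On the way, in this order (a step that is already met when the one before it is completed fails the run):
1. the heel of the foot piece is against the stop (gap under 3 mm), the gauge still in its block (x of heel in the frame of stop above -0.003 m and angle between heel's own z axis and vertical below 0.05 rad and distance of gauge_grip from where it was at the start of the episode below 0.02 m), for 0.2 s.
2. the gauge is lifted out of its block (distance of gauge_grip from where it was at the start of the episode above 0.05 m and contact force between gauge and stand below 0.05 N), for 0.2 s.
At the end, for the whole second after the job is handed in: Fingers hold the gauge still, clear of its block, its tip within 9 mm of the ring centre, its axis within 0.17 rad of the instep normal, plunger 2 to 8 mm in, pressing with 1.5 to 8 N; heel within 3 mm of the stop, piece flat. The program finishes while holding (x of heel in the frame of stop above -0.003 m and angle between heel's own z axis and vertical below 0.05 rad and distance between gauge_tip and mark below 0.009 m and angle between the z axis of gauge_grip and the z axis of mark, either way round below 0.17 rad and value of joint plunger between 0.002 and 0.008 m and contact force between gauge and piece between 1.5 and 8 N and contact force between the fingers and gauge above 2 N and contact force between gauge and stand below 0.05 N and linear speed of each of gauge, piece below 0.02 m/s); the arm keeps its last pose, push and grip.
It fails at once if a bystander is moved by more than 30 mm (distance of any of brush, rasp, bowl, spare, jar, tin from where it was at the start of the episode above 0.03 m).
It fails at once if the gauge is pressed hard on the foot piece (over 20 N) (contact force between gauge and piece above 20 N).
It also fails if it takes over 58 s, if anything falls off the work surface, if the arm or the gripper's body presses on something with over 40 N, if the wrist force passes 120 N, or if a joint passes its speed limit or range.

## Robot

A 7-joint arm with a two-finger parallel gripper is mounted at the origin on the work surface. World frame = base frame: x ahead of the robot, y to its left, z up, the work surface at z = 0. Lengths are in m, angles in degrees, forces in N, time in s.
With the tool pointing down it reaches from about 0.425 to 0.875 m from the base axis. Payload 4.7 kg.
Tool frame: the origin (TCP) lies midway between the tips of the shut fingers; the grasp point (between the pads) lies 19 mm behind it; z points along the fingers, y is the line along which they close (so a half turn about z gives the same grasp; the last joint's range is limited). The gripper opens to 87 mm and grips with 3 to 60 N. Pads are 19 mm wide; open, the fingers measure 117 mm over their backs; the gripper's body (75 mm by 190 mm) begins 51 mm behind the grasp point.
Start: joints at [67.042, 18.392, -4.016, 83.108, 1.295, 78.541, -3.26], TCP at [0.262, -0.595, 0.223] pointing down, gripper open.
Joint ranges: [-163.93, 163.93], [-17.29, 119.83], [-79.2, 71.16], [3.27, 140.29], [-89.18, 269.18], [5.43, 117.66], [-154.24, 154.24]. Speed limits (degrees/s): [147.25, 147.25, 180, 180, 180, 180, 180].

## Interface

Orientations are given as [roll, pitch, yaw] about the fixed x, y, z axes, in that order (R = Rz(yaw) Ry(pitch) Rx(roll)).
In Python, from cell import env, viewer, boxes_of, masks_of gives the robot as it stands. The module is installed in compiled form; this text tells all that it offers.
- The arm moves only by the tool apply_moves, never from a script. Its argument "moves" is a list of rows, each a list of 7 numbers: the shift along the tool's x, y, z scaled (see below), then the turn, a rotation vector about the tool's x, y, z scaled (see below), then the opening, from 0 (shut) to 1 (fully open). A call has 1 to 20 rows; each row is the pose to reach, as a shift and turn from the pose commanded when the call began, along the tool's axes at that moment; what a row does not reach only later rows make up. The controller multiplies each number of a shift by 0.2 m and each number of a turn by 1.5 rad. A row lasts 1/10 s, in which the tool goes at most 50 mm and 8.59 degrees, less where a joint would pass 70% of its speed; a pose out of reach is approached as far as the arm can. A call with a number of a shift or a turn outside -1 to 1 is refused whole. A call with a gripper value outside its range is refused whole. The fingers move at their own pace and stop on an object; "grip_force" is the grip in N (left out, the last holds). Time passes only in rows, so rows that repeat a pose let the fingers close. It gives the time, the measured TCP pose, the force, the opening and the grip force at its end, in the units of the state.
- env.get_obs(): the state, without advancing time (a new reading comes with each control period).
- viewer.read_camera(name): name is "scene" or "top"; returns the picture (400x640x3 uint8, red, green, blue); there is no depth.
- viewer.get_calibration(name): a dict with "fov_y" (degrees; the focal length in pixels is half the picture's height over the tangent of half this angle, whatever the lens; pixels are square), "cx", "cy" (the principal point, pixels), "position" and "orientation" of the camera in the world. Camera axes: x right, y up, looking along -z (the intrinsics and any distortion apply to the point x, -y, -z); pixel columns grow to the right and rows downward; lengths in m; the calibration is good to about 2 mm. A picture is of the moment at which its call begins. get_calibration takes no time and is no camera call.
- env.sign_off(): hands the job in; it is judged then, once.
Trained networks look in the newest picture that a camera, given by its name, has taken for a name from the list of things; names that differ only in an ending like _2 or _b are one class to them, and where a whole thing is asked for, a point or a joint stands for the part that bears it (a point fixed in the world has none). Each returns a list of dicts, best first, with "conf" (0 to 1); they miss things now and then, are a little off and sometimes report something else, mostly with a low value. They report only what shows in the picture. A call takes as long as a camera call.
- boxes_of(camera, target): "location" ([column, row] in pixels, amid what is visible of it).
- masks_of(camera, target): "pixels" (400x640 bool, what is visible of it) and "location" ([column, row] in pixels, amid what is visible of it).
The state is a dict: "time_s": time; "qpos": joint angles; "joint_velocities": joint speeds; "effort": joint torques, N m; "tool_pos": TCP position; "tool_rot": TCP orientation; "force": force on the tool from outside, world axes, zero at the start; "wrist_torque": the same for the moment, N m; "grip_width": finger opening in m; "grasp_force": force on a finger pad.
Only numpy, scipy, OpenCV 4.12 (cv2) and the standard library are available. Lean on these libraries where they do the work, as an engineer would, in place of code of your own. Each camera call takes 0.05 s, during which the arm holds its last target. There are 200 camera calls.

## Working session

There is one attempt and no reset: what is moved stays moved. The work goes in short steps, Python scripts to look and compute and a tool call to move; the robot and the scene stay as the last step left them, time stands still between calls to the robot, and variables do not carry over. Pictures are saved under pics/ and viewed, at most 10 in all, crops included, and the job is handed in when it is done.

Besides the shell and the picture viewer there is one more tool, called after "Call:" as name([rows], argument=value, ...), one row to a line, values as JSON. apply_moves: Moves the arm, as the interface text tells. Shifts and turns lie within -1 to 1; 1 stands for 0.2 m of shift or 1.5 rad of turn. Its arguments: {"type":"object","properties":{"moves":{"type":"array","items":{"type":"array","items":{"type":"number","minimum":-1,"maximum":1}}},"grip_force":{"type":"number"}},"required":["moves"]}

```bash
mkdir -p pics; cat > h.py <<'E'
import numpy as np, cv2
from cell import env, viewer, boxes_of, masks_of
from scipy.spatial.transform import Rotation as R
def cal(n):
    c=viewer.get_calibration(n); return c
def rot(o):
    o=np.array(o,float)
    if o.shape==(3,3): return o
    if o.size==4: return R.from_quat(o).as_matrix()
    return R.from_euler('xyz',o,degrees=True).as_matrix()
def f(c): return 200/np.tan(np.radians(c['fov_y'])/2)
def ray(n,px):
    c=cal(n);d=np.array([(px[0]-c['cx'])/f(c),-(px[1]-c['cy'])/f(c),-1]); return np.array(c['position']),rot(c['orientation'])@d
def at_z(n,px,z):
    p,d=ray(n,px); return p+d*(z-p[2])/d[2]
def proj(n,P):
    c=cal(n);q=(np.atleast_2d(P)-c['position'])@rot(c['orientation']); return np.c_[c['cx']-f(c)*q[:,0]/q[:,2], c['cy']+f(c)*q[:,1]/q[:,2]]
E
python3 - <<'E'
from h import *
for n in ['scene','top']:
    print(n,cal(n)); im=viewer.read_camera(n); cv2.imwrite(f'pics/{n}0.png',im[:,:,::-1])
    for t in ['jig','stop','piece','mark','gauge_grip','stand','tin','spare','brush','rasp','bowl','jar']:
        r=boxes_of(n,t); print(t,[(np.round(x['location']),round(x['conf'],2)) for x in r[:2]])
print(env.get_obs())
E
```

```text
scene {'fov_y': 52.81542733613186, 'cx': 314.27536466063185, 'cy': 197.8251263635103, 'position': array([ 0.92250261, -0.74663835,  0.70202072]), 'orientation': array([54.17985491, -0.68862983, 29.4279248 ])}
jig [(array([378., 207.]), 0.79)]
stop [(array([396., 201.]), 0.59)]
piece [(array([379., 209.]), 0.39), (array([394., 201.]), 0.24)]
mark []
gauge_grip [(array([322., 236.]), 0.59)]
stand [(array([318., 259.]), 0.64), (array([217., 328.]), 0.19)]
tin [(array([335., 223.]), 0.6), (array([214., 329.]), 0.52)]
spare [(array([430., 160.]), 0.62)]
brush [(array([359., 152.]), 0.62)]
rasp [(array([215., 327.]), 0.83)]
bowl [(array([300., 368.]), 0.64)]
jar [(array([144., 291.]), 0.83)]
top {'fov_y': 43.91166037327098, 'cx': 321.62155887813594, 'cy': 201.65786421294726, 'position': array([ 0.39955127, -0.00574733,  1.72463722]), 'orientation': array([  4.83635662,  -0.64158188, -88.47461162])}
jig [(array([270., 174.]), 0.89)]
stop []
piece [(array([274., 202.]), 0.76)]
mark []
gauge_grip [(array([201., 220.]), 0.74), (array([357., 184.]), 0.49)]
stand [(array([354., 188.]), 0.61), (a
[... 275 characters left out ...]
s': 1.3, 'qpos': array([67.0414586 , 18.38998178, -4.01635086, 83.10687543,  1.29615062,
       78.54214922, -3.25892245]), 'joint_velocities': array([ 0.04426493, -0.11253429, -0.01539247, -0.04199418, -0.03164108,
       -0.00826157,  0.08454058]), 'effort': array([ 3.37187048e-04, -4.91105747e+01, -4.02756091e-01, -3.12766421e+01,
       -6.37689186e-02,  3.38570005e-02,  8.89658736e-06]), 'tool_pos': array([ 0.26193233, -0.59490904,  0.22261452]), 'tool_rot': array([1.79993808e+02, 3.84002309e-03, 2.37688664e+01]), 'force': array([-0.36500922,  0.20961021,  0.32592704]), 'wrist_torque': array([-0.03719374,  0.00203447,  0.08669604]), 'grasp_force': 0.0, 'grip_width': 0.08702952788795525}
```

View pics/top0.png

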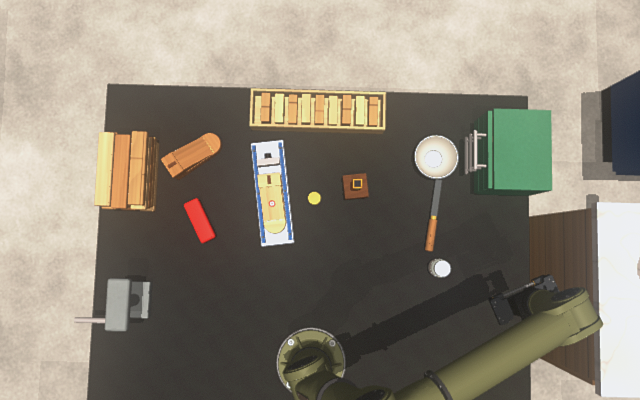

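View pics/scene0.png

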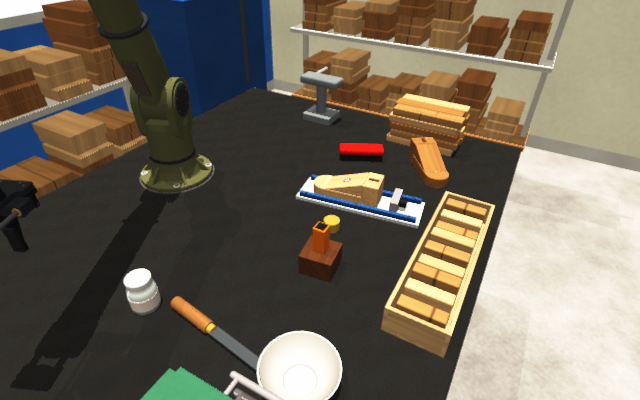

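The top view shows the jig with the piece at (271,195), ring about (272,203), stop about (267,168), gauge in its block at (357,184), tin at (314,198). The scene view shows the same layout, with the gauge at (321,236) and the piece at (350,188).

```bash
python3 - <<'E'
from h import *
im=viewer.read_camera('top'); hsv=cv2.cvtColor(im,cv2.COLOR_RGB2HSV)
H,S,V=[hsv[:,:,i].astype(int) for i in range(3)]
roi=np.zeros((400,640),bool); roi[130:255,240:305]=1
def pts(m,z): 
    r,c=np.nonzero(m); return np.array([at_z('top',(a,b),z)[:2] for a,b in zip(c,r)])
b=roi&(H>100)&(H<130)&(S>120)
P=pts(b,.02); rc=cv2.minAreaRect(P.astype(np.float32)*1000); print('rails',b.sum(),rc)
roi2=np.zeros_like(roi); roi2[195:212,264:280]=1
rm=roi2&((H<8)|(H>172))&(S>110); P=pts(rm,.067);print('ring',rm.sum(),P.mean(0))
roi3=np.zeros_like(roi); roi3[160:205,335:375]=1
g=roi3&(H<22)&(S>150)&(V>190); P=pts(g,.125);print('gauge top',g.sum(),P.mean(0) if g.sum() else 0)
for n in ['stand','piece','tin']:
    for r in masks_of('top',n)[:2]:
        P=pts(r['pixels'],{'stand':.055,'piece':.05,'tin':.03}[n]); print(n,r['conf'],P.mean(0),cv2.minAreaRect(P.astype(np.float32)*1000))
a=cv2.resize(im[130:250,245:375],None,fx=4.5,fy=4.5,interpolation=cv2.INTER_CUBIC)
im2=viewer.read_camera('scene'); c=cv2.resize(im2[160:285,290:430],(605,540),interpolation=cv2.INTER_CUBIC)
a=cv2.resize(a,(585,540))
cv2.imwrite('pics/a.png',a[:,:,::-1]);cv2.imwrite('pics/c.png',c[:,:,::-1])
E
```

```text
rails 386 ((572.7463989257812, 152.4370880126953), (335.5291442871094, 100.14930725097656), 8.015067100524902)
ring 9 [0.52887097 0.14758295]
gauge top 30 [ 0.59853748 -0.13248763]
stand 0.76 [ 0.59566261 -0.12977439] ((597.213134765625, -131.42950439453125), (83.5357666015625, 82.87562561035156), 7.940139293670654)
piece 0.64 [0.53812357 0.14714307] ((534.56298828125, 146.66690063476562), (203.59132385253906, 81.22765350341797), 8.817435264587402)
tin 0.63 [0.55542043 0.00626096] ((555.2384033203125, 7.277265548706055), (41.33187484741211, 44.59161376953125), 1.5912169218063354)
```

View pics/a.png

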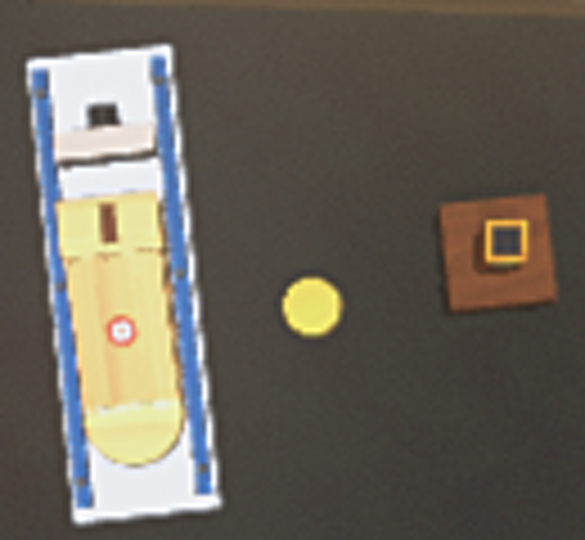

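View pics/c.png

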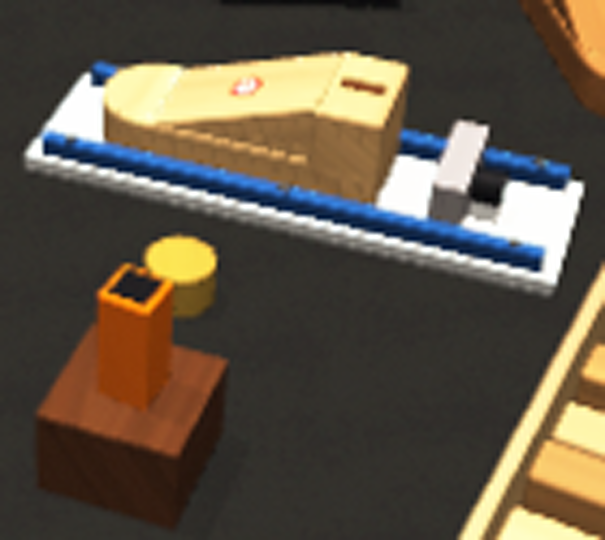

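Close crops: in the top crop the ring is at (122,331), the stop's edge at (105,158), the heel edge at (108,195), and the toe end at (137,465). In the scene crop the gauge's top corners are (98,291), (128,263), (172,288), (140,315).

```bash
cat >> h.py <<'E'
def rows(P,rpy):
    "shift/turn numbers from current measured pose to world pose (rpy deg or matrix)"
    o=env.get_obs(); R0=rot(o['tool_rot']); R1=rot(rpy)
    s=R0.T@(np.array(P)-o['tool_pos'])/.2; t=R.from_matrix(R0.T@R1).as_rotvec()/1.5
    return np.round(np.r_[s,t],3)
def tilt(yaw,a):
    "tool x along yaw, tool z down and tilted outward (+x) by a deg"
    y=np.radians(yaw);a=np.radians(a);u=np.array([np.cos(y),np.sin(y),0])
    z=np.sin(a)*u-np.cos(a)*np.array([0,0,1]); x=np.cos(a)*u+np.sin(a)*np.array([0,0,1])
    return np.c_[x,np.cross(z,x),z]
E
python3 - <<'E'
from h import *
T=lambda x,y:(245+x/4.5,130+y/4.5); Sc=lambda x,y:(290+x*140/605,160+y*125/540)
u=np.array([np.cos(np.radians(8)),np.sin(np.radians(8))])
print('ring top',at_z('top',T(122,331),.067),'scene',at_z('scene',Sc(246,86),.067))
print('heel edge',at_z('top',T(108,195),.087),'scene',at_z('scene',Sc(386,105) ,.087))
print('toe',at_z('top',T(137,465),.047),'stop top edge',at_z('top',T(105,158),.052),at_z('scene',Sc(452,157),.052))
print('jig ends',at_z('top',T(100,53),.012),at_z('top',T(147,513),.012))
c=np.array([at_z('scene',Sc(*q),.125)[:2] for q in [(98,291),(128,263),(172,288),(140,315)]])
print('gauge corners',c,c.mean(0),np.degrees(np.arctan2(*(np.roll(c,-1,0)-c).T[::-1])))
c=np.array([at_z('top',T(*q),.125)[:2] for q in [(485,220),(527,219),(528,263),(487,265)]])
print(c,c.mean(0),np.degrees(np.arctan2(*(np.roll(c,-1,0)-c).T[::-1])))
print(rows([.36,-.45,.25],tilt(20,0)))
E
```

```text
ring top [0.52931404 0.14499516 0.067     ] scene [0.53460186 0.14767883 0.067     ]
heel edge [0.62822033 0.15703672 0.087     ] scene [0.63320659 0.14483693 0.087     ]
toe [0.43050852 0.13206174 0.047     ] stop top edge [0.66122478 0.16378193 0.052     ] [0.67622316 0.1609009  0.052     ]
jig ends [0.74970074 0.17465231 0.012     ] [0.39479173 0.12604989 0.012     ]
gauge corners [[ 0.5877531  -0.14634091]
 [ 0.59009033 -0.11857628]
 [ 0.61953974 -0.12502607]
 [ 0.61540642 -0.15201165]] [ 0.6031974  -0.13548873] [ 85.18819047 -12.35344116 -98.7081809  168.41127481]
[[ 0.61238747 -0.11932856]
 [ 0.61396842 -0.1496743 ]
 [ 0.58201304 -0.15102728]
 [ 0.57973759 -0.12146873]] [ 0.59702663 -0.13537472] [ -87.01770856 -177.57556737   94.40201176    3.75030942]
[ 0.741 -0.465 -0.137  0.    -0.     0.044]
```

Call:
apply_moves([
  [0.74, -0.465, -0.137, 0, 0, 0.04, 0],
  [0.74, -0.465, -0.137, 0, 0, 0.04, 0],
  [0.74, -0.465, -0.137, 0, 0, 0.04, 0],
  [0.74, -0.465, -0.137, 0, 0, 0.04, 0],
  [0.74, -0.465, -0.137, 0, 0, 0.04, 0],
  [0.74, -0.465, -0.137, 0, 0, 0.04, 0],
])

```text
time_s: 2.15
tool_pos: [0.36, -0.4501, 0.2503]
tool_rot: [179.9, 0.0, 20.4]
force: [-0.8, -0.0, -1.0]
grip_width: 0.0467
grasp_force: 0.0
```

```bash
python3 - <<'E'
from h import *
print(env.get_obs()['tool_pos'],rows([.42,-.27,.25],tilt(15,0)))
E
```

```text
[ 0.36003374 -0.4501378   0.25031974] [ 0.595 -0.74   0.     0.001  0.     0.063]
```

Call:
apply_moves([
  [0.595, -0.74, 0, 0, 0, 0.06, 0],
  [0.595, -0.74, 0, 0, 0, 0.06, 0],
  [0.595, -0.74, 0, 0, 0, 0.06, 0],
  [0.595, -0.74, 0, 0, 0, 0.06, 0],
  [0.595, -0.74, 0, 0, 0, 0.06, 0],
  [0.595, -0.74, 0, 0, 0, 0.06, 0],
])

```text
time_s: 2.75
tool_pos: [0.4195, -0.2712, 0.2499]
tool_rot: [179.9, 0.0, 15.1]
force: [-0.2, 0.1, -0.0]
grip_width: 0.0028
grasp_force: 0.0
```

Call:
apply_moves([
  [0.2, -0.95, 0, 0, 0, 0.06, 0],
  [0.2, -0.95, 0, 0, 0, 0.06, 0],
  [0.2, -0.95, 0, 0, 0, 0.06, 0],
  [0.2, -0.95, 0, 0, 0, 0.06, 0],
  [0.2, -0.95, 0, 0, 0, 0.06, 0],
  [0.2, -0.95, 0, 0, 0, 0.06, 0],
])

```text
time_s: 3.35
tool_pos: [0.4089, -0.0782, 0.2502]
tool_rot: [179.9, -0.0, 9.9]
force: [-0.3, -0.6, -0.9]
grip_width: 0.0006
grasp_force: 0.0
```

```bash
python3 - <<'E'
from h import *
o=env.get_obs();print(o['tool_pos'],o['tool_rot'],o['qpos'],rows([.43,.07,.2],tilt(8,10)))
E
```

```text
[ 0.40894624 -0.07818088  0.25021975] [ 1.79922487e+02 -1.85976920e-02  9.89856380e+00] [ 39.0500237  -11.34849472 -27.52803093 110.26026948  -5.23559537
  79.82682768 -67.19536565] [ 0.231 -0.712  0.25  -0.001  0.116  0.022]
```

```bash
python3 - <<'E'
from h import *
print(rows([.402,.115,.2],tilt(8,-6)))
E
```

```text
[ 0.132 -0.958  0.25   0.002 -0.07   0.022]
```

Call:
apply_moves([
  [0.13, -0.96, 0.25, 0, -0.07, 0.02, 0],
  [0.13, -0.96, 0.25, 0, -0.07, 0.02, 0],
  [0.13, -0.96, 0.25, 0, -0.07, 0.02, 0],
  [0.13, -0.96, 0.25, 0, -0.07, 0.02, 0],
  [0.13, -0.96, 0.25, 0, -0.07, 0.02, 0],
  [0.13, -0.96, 0.25, 0, -0.07, 0.02, 0],
  [0.13, -0.96, 0.25, 0, -0.07, 0.02, 0],
])

```text
time_s: 4.05
tool_pos: [0.4022, 0.1146, 0.1999]
tool_rot: [179.9, 6.0, 8.0]
force: [0.2, -0.9, -0.4]
grip_width: 0.0004
grasp_force: 0.0
```

```bash
python3 - <<'E'
from h import *
print(env.get_obs()['qpos'],rows([.401,.128,.06],tilt(8,-6)),rows([.401,.128,.03],tilt(8,-6)))
E
```

```text
[ 28.96096739  -3.9686015  -45.14031341 109.83799387  -3.61812921
  78.97942384 -97.07094637] [ 0.077 -0.069  0.695  0.001  0.     0.   ] [ 0.092 -0.069  0.844  0.001  0.     0.   ]
```

Call:
apply_moves([
  [0.075, -0.07, 0.695, 0, 0, 0, 0],
  [0.075, -0.07, 0.695, 0, 0, 0, 0],
  [0.075, -0.07, 0.695, 0, 0, 0, 0],
  [0.075, -0.07, 0.695, 0, 0, 0, 0],
  [0.09, -0.07, 0.845, 0, 0, 0, 0],
  [0.09, -0.07, 0.845, 0, 0, 0, 0],
  [0.09, -0.07, 0.845, 0, 0, 0, 0],
])

```text
time_s: 4.75
tool_pos: [0.4006, 0.1301, 0.0315]
tool_rot: [179.9, 6.0, 8.2]
force: [0.6, -0.5, -0.3]
grip_width: 0.0002
grasp_force: 0.0
```

```bash
python3 - <<'E'
from h import *
o=env.get_obs();im=viewer.read_camera('scene'); cv2.imwrite('pics/d.png',cv2.resize(im[130:250,250:430],(720,480),interpolation=cv2.INTER_CUBIC)[:,:,::-1])
print(o['tool_pos'],o['force'],o['qpos'])
p=np.array(o['tool_pos']);u=np.array([np.cos(np.radians(8)),np.sin(np.radians(8)),0])
for d in [.02,.05,.09]: print(d,rows(p+d*u,tilt(8,-6)))
E
```

```text
[0.40062776 0.13014299 0.03153053] [ 0.59837705 -0.53335356 -0.34427531] [  24.34790927   11.0474932   -47.51654806  119.94205177    7.85967311
   58.62421567 -109.32189705]
0.02 [ 0.097  0.002 -0.008  0.002 -0.002  0.002]
0.05 [ 0.246  0.002 -0.023  0.002 -0.002  0.002]
0.09 [ 0.445  0.003 -0.044  0.002 -0.002  0.002]
```

View pics/d.png

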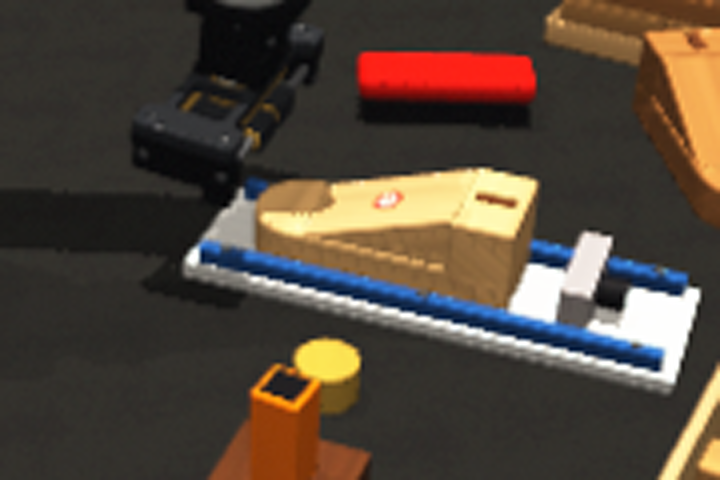

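The fingers, at (230,190), stand just behind the toe and inside the channel. I'll push slowly.

Call:
apply_moves([
  [0.03, 0, -0.002, 0, 0, 0, 0],
  [0.05, 0, -0.004, 0, 0, 0, 0],
  [0.065, 0, -0.006, 0, 0, 0, 0],
  [0.08, 0, -0.008, 0, 0, 0, 0],
  [0.095, 0, -0.008, 0, 0, 0, 0],
  [0.11, 0, -0.01, 0, 0, 0, 0],
  [0.125, 0, -0.012, 0, 0, 0, 0],
  [0.14, 0, -0.014, 0, 0, 0, 0],
  [0.155, 0, -0.015, 0, 0, 0, 0],
  [0.17, 0, -0.017, 0, 0, 0, 0],
  [0.185, 0, -0.018, 0, 0, 0, 0],
  [0.2, 0, -0.02, 0, 0, 0, 0],
])

```text
time_s: 6.0
tool_pos: [0.4394, 0.1368, 0.0296]
tool_rot: [179.9, 6.0, 8.3]
force: [-1.9, -1.8, -0.8]
grip_width: 0.0006
grasp_force: 0.9
```

Call:
apply_moves([
  [0.015, 0, -0.0015, 0, 0, 0, 0],
  [0.025, 0, -0.003, 0, 0, 0, 0],
  [0.035, 0, -0.004, 0, 0, 0, 0],
  [0.045, 0, -0.005, 0, 0, 0, 0],
  [0.05, 0, -0.005, 0, 0, 0, 0],
])

```text
time_s: 6.5
tool_pos: [0.4493, 0.1383, 0.0297]
tool_rot: [179.9, 6.0, 8.3]
force: [-1.7, 0.1, -1.2]
grip_width: 0.0005
grasp_force: 1.0
```

Call:
apply_moves([
  [0.01, 0, -0.001, 0, 0, 0, 0],
  [0.02, 0, -0.002, 0, 0, 0, 0],
  [0.025, 0, -0.0025, 0, 0, 0, 0],
])

```text
time_s: 6.8
tool_pos: [0.4544, 0.139, 0.0297]
tool_rot: [179.9, 6.0, 8.3]
force: [-2.7, -0.2, -0.6]
grip_width: 0.0003
grasp_force: 1.0
```

Call:
apply_moves([
  [0.01, 0, -0.001, 0, 0, 0, 0],
  [0.02, 0, -0.002, 0, 0, 0, 0],
  [0.025, 0, -0.0025, 0, 0, 0, 0],
])

```text
time_s: 7.1
tool_pos: [0.456, 0.1393, 0.0294]
tool_rot: [179.8, 6.4, 8.3]
force: [-10.8, -1.6, 6.9]
grip_width: 0.0004
grasp_force: 5.8
```

Call:
apply_moves([
  [0.01, 0, -0.001, 0, 0, 0, 0],
  [0.015, 0, -0.002, 0, 0, 0, 0],
])

```text
time_s: 7.3
tool_pos: [0.4562, 0.1393, 0.0293]
tool_rot: [179.8, 6.8, 8.3]
force: [-16.2, -3.7, 12.5]
grip_width: 0.0004
grasp_force: 9.3
```

Seated: the force jumped from about 2 N to 16 N with no advance. Holding briefly, then backing off, up and opening.

Call:
apply_moves([
  [0, 0, 0, 0, 0, 0, 0],
  [0, 0, 0, 0, 0, 0, 0],
  [0, 0, 0, 0, 0, 0, 0],
  [-0.05, 0, 0, 0, 0, 0, 0],
  [-0.13, 0, 0, 0, 0, 0, 0],
  [-0.13, 0, 0, 0, 0, 0, 0],
  [-0.13, 0, -0.6, 0, 0, 0, 0],
  [-0.13, 0, -0.9, 0, 0, 0, 0],
  [-0.13, 0, -0.9, 0, 0, 0, 0.8],
  [-0.13, 0, -0.9, 0, 0, 0, 0.8],
  [-0.13, 0, -0.9, 0, 0, 0, 0.8],
])

```text
time_s: 8.4
tool_pos: [0.4597, 0.1405, 0.2166]
tool_rot: [179.9, 5.3, 8.3]
force: [-0.4, 1.0, 0.6]
grip_width: 0.0173
grasp_force: 0.0
```

```bash
python3 - <<'E'
from h import *
o=env.get_obs();im=viewer.read_camera('scene'); it=viewer.read_camera('top')
a=cv2.resize(im[160:285,290:430],(392,350),interpolation=cv2.INTER_CUBIC)
a=cv2.resize(im[205:285,290:350],(394,525),interpolation=cv2.INTER_CUBIC)
b=cv2.resize(it[155:235,245:305],(394,525),interpolation=cv2.INTER_CUBIC)
cv2.imwrite('pics/e.png',np.hstack([a,b])[:,:,::-1])
print(o['tool_pos'],o['tool_rot'],o['qpos'])
print(rows([.48,.02,.22],tilt(4,0)))
E
```

```text
[0.45968257 0.14052806 0.21655946] [179.8882193    5.33907684   8.25180835] [  26.824485      5.23653323  -48.36780677  101.33939895    2.82859351
   80.41777071 -103.9443823 ]
[ 0.027  0.608 -0.041  0.004  0.068  0.05 ]
```

View pics/e.png

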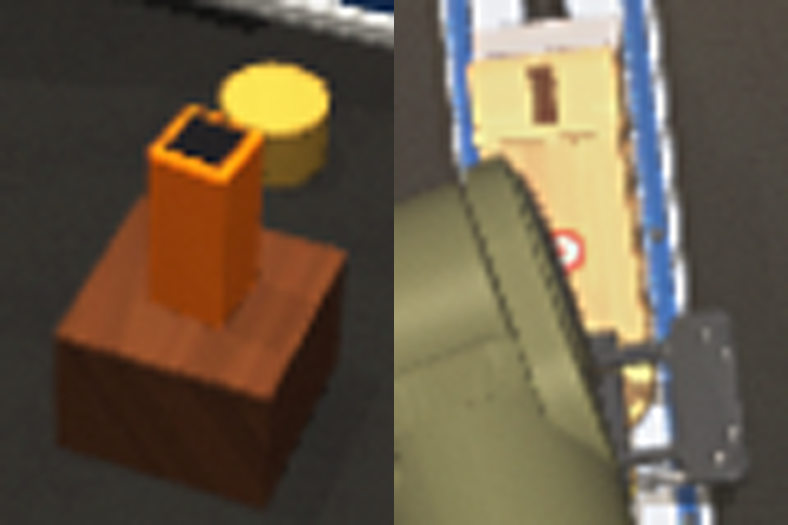

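Heel edge in the right-hand crop meets the stop (y≈50 px). Left crop: gauge top corners (148,150), (188,106), (266,135), (225,184); block top corners (55,335), (265,395), (345,255).

```bash
python3 - <<'E'
from h import *
k=6.5625;S=lambda x,y:(290+x/k,205+y/k)
c=np.array([at_z('scene',S(*q),.125)[:2] for q in [(148,150),(188,106),(266,135),(225,184)]])
print(c.mean(0),np.degrees(np.arctan2(*(np.roll(c,-1,0)-c).T[::-1])),np.linalg.norm(np.roll(c,-1,0)-c,axis=1))
s=np.array([at_z('scene',S(*q),.055)[:2] for q in [(55,335),(265,395),(345,255)]])
print(s,(s[0]+s[2])/2,np.degrees(np.arctan2(*(s[1:]-s[:-1]).T[::-1])))
E
```

```text
[ 0.60384207 -0.13490594] [ 89.36958207  -0.52331164 -90.03798739 175.68713987] [0.02742106 0.03052984 0.0294642  0.03089823]
[[ 0.56916261 -0.17838879]
 [ 0.64591155 -0.16738965]
 [ 0.63842427 -0.0905629 ]] [ 0.60379344 -0.13447585] [ 8.15571554 95.56627907]
```

Call:
apply_moves([
  [0.03, 0.6, -0.04, 0, 0.07, 0.05, 0.8],
  [0.03, 0.6, -0.04, 0, 0.07, 0.05, 0.8],
  [0.03, 0.6, -0.04, 0, 0.07, 0.05, 0.8],
  [0.03, 0.6, -0.04, 0, 0.07, 0.05, 0.8],
  [0.03, 0.6, -0.04, 0, 0.07, 0.05, 0.8],
])

```text
time_s: 9.0
tool_pos: [0.4785, 0.0219, 0.2176]
tool_rot: [179.8, 0.1, 4.0]
force: [0.1, 0.8, -0.6]
grip_width: 0.0639
grasp_force: 0.0
```

```bash
python3 - <<'E'
from h import *
for y in (0,-4): print(rows([.60,-.13,.2],tilt(y,0)))
im=viewer.read_camera('top')
for r in boxes_of('top','mark')+boxes_of('top','piece'): print(r)
hsv=cv2.cvtColor(im,cv2.COLOR_RGB2HSV).astype(int)
m=((hsv[...,0]<8)|(hsv[...,0]>172))&(hsv[...,1]>90); m[:180]=0;m[210:]=0;m[:,:262]=0;m[:,282:]=0
r,c=np.nonzero(m); print(m.sum(),c.mean(),r.mean(),at_z('top',(c.mean(),r.mean()),.067))
E
```

```text
[0.553 0.8   0.091 0.003 0.001 0.046]
[0.553 0.8   0.091 0.003 0.001 0.093]
{'location': [272.2, 185.7], 'conf': 0.62}
{'location': [352.3, 187.7], 'conf': 0.4}
15 270.3333333333333 192.73333333333332 [0.56555059 0.15222584 0.067     ]
```

Call:
apply_moves([
  [0.555, 0.825, 0.09, 0, 0, 0.04, 0.9],
  [0.555, 0.825, 0.09, 0, 0, 0.04, 0.9],
  [0.555, 0.825, 0.09, 0, 0, 0.04, 0.9],
  [0.555, 0.825, 0.09, 0, 0, 0.04, 0.9],
  [0.555, 0.825, 0.09, 0, 0, 0.04, 0.9],
  [0.555, 0.825, 0.09, 0, 0, 0.04, 0.9],
  [0.555, 0.825, 0.09, 0, 0, 0.04, 0.9],
])

```text
time_s: 9.85
tool_pos: [0.6014, -0.1325, 0.2019]
tool_rot: [179.8, -0.0, 0.8]
force: [0.4, -0.3, 0.4]
grip_width: 0.0784
grasp_force: 0.0
```

```bash
python3 - <<'E'
from h import *
o=env.get_obs();print(o['qpos'])
print(rows([.601,-.135,.076],tilt(0.5,0)))
im=viewer.read_camera('scene'); 
cv2.imwrite('pics/f.png',cv2.resize(im[150:290,250:390],(560,560),interpolation=cv2.INTER_CUBIC)[:,:,::-1])
P=o['tool_pos'];print((proj('scene',[P])-[250,150])*4)
E
```

```text
[ 38.76126209  18.13600812 -35.61491873  89.0238002   11.00192702
  76.25865136 -87.3551126 ]
[-0.002  0.01   0.63   0.003 -0.     0.003]
[[287.31473542 191.86964546]]
```

View pics/f.png

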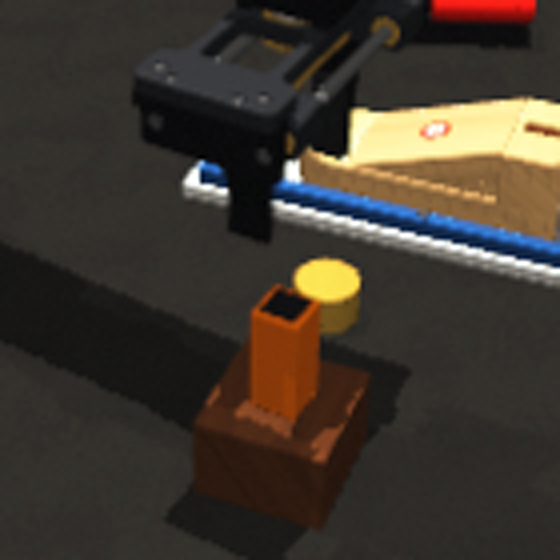

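The near fingertip is at (250,238) and the far one near (335,150), so their middle agrees with the projected TCP (287,192), straight above the gauge. Descend and grip.

Call:
apply_moves([
  [0, 0.01, 0.2, 0, 0, 0, 0.9],
  [0, 0.01, 0.35, 0, 0, 0, 0.9],
  [0, 0.01, 0.5, 0, 0, 0, 0.9],
  [0, 0.01, 0.63, 0, 0, 0, 0.9],
  [0, 0.01, 0.63, 0, 0, 0, 0.9],
  [0, 0.01, 0.63, 0, 0, 0, 0.9],
])

```text
time_s: 10.5
tool_pos: [0.6017, -0.1367, 0.0771]
tool_rot: [179.7, -0.1, 0.7]
force: [-0.1, -0.7, -0.6]
grip_width: 0.0778
grasp_force: 0.0
```

Call:
apply_moves([
  [0, 0, 0, 0, 0, 0, 0.2],
  [0, 0, 0, 0, 0, 0, 0.2],
  [0, 0, 0, 0, 0, 0, 0.2],
  [0, 0, 0, 0, 0, 0, 0.2],
  [0, 0, 0, 0, 0, 0, 0.2],
  [0, 0, 0, 0, 0, 0, 0.2],
  [0, 0, 0, 0, 0, 0, 0.2],
  [0, 0, 0, 0, 0, 0, 0.2],
  [0, 0, 0, 0, 0, 0, 0.2],
], grip_force=35)

```text
time_s: 11.4
tool_pos: [0.6015, -0.1374, 0.0759]
tool_rot: [179.7, -0.0, 0.6]
force: [0.2, 2.0, 0.5]
grip_width: 0.0298
grasp_force: 35.0
```

Call:
apply_moves([
  [0, 0, -0.15, 0, 0, 0, 0.2],
  [0, 0, -0.3, 0, 0, 0, 0.2],
  [0, 0, -0.5, 0, 0, 0, 0.2],
  [0, 0, -0.7, 0, 0, 0, 0.2],
  [0, 0, -0.85, 0, 0, 0, 0.2],
  [0, 0, -0.85, 0, 0, 0, 0.2],
  [0, 0, -0.85, 0, 0, 0, 0.2],
])

```text
time_s: 12.1
tool_pos: [0.6012, -0.1373, 0.2457]
tool_rot: [179.6, -0.0, 0.6]
force: [-0.4, -0.1, -2.9]
grip_width: 0.0299
grasp_force: 35.0
```

```bash
cat >> h.py <<'E'
def tcp(tip,yaw=8,a=20,L=.068):
    "TCP for the gauge tip at tip, z tool = -normal"
    return np.array(tip)-L*tilt(yaw,a)[:,2]
E
python3 - <<'E'
from h import *
o=env.get_obs();print(o['tool_pos'],o['force'])
im=viewer.read_camera('scene'); 
print([boxes_of('scene',t)[:1] for t in ('gauge_tip','gauge_grip','mark')])
m=np.array([.568,.153,.067]); n=-tilt(8,20)[:,2]
print(n,tcp(m+.05*n),rows(tcp(m+.05*n)+[0,-.14,.08],tilt(4,10)))
E
```

```text
[ 0.60124041 -0.13725245  0.24569967] [-0.44012885 -0.06549905 -2.920104  ]
[[], [{'location': [324.5, 187.7], 'conf': 0.68}], []]
[-0.33869163 -0.0476      0.93969262] [0.52803439 0.1473832  0.17788373] [-0.354 -0.726 -0.073  0.007  0.118 -0.04 ]
```

Call:
apply_moves([
  [-0.35, -0.73, -0.07, 0, 0.12, -0.04, 0.2],
  [-0.35, -0.73, -0.07, 0, 0.12, -0.04, 0.2],
  [-0.35, -0.73, -0.07, 0, 0.12, -0.04, 0.2],
  [-0.35, -0.73, -0.07, 0, 0.12, -0.04, 0.2],
  [-0.35, -0.73, -0.07, 0, 0.12, -0.04, 0.2],
  [-0.35, -0.73, -0.07, 0, 0.12, -0.04, 0.2],
  [-0.35, -0.73, -0.07, 0, 0.12, -0.04, 0.2],
])

```text
time_s: 13.0
tool_pos: [0.5301, 0.0065, 0.2585]
tool_rot: [179.4, -10.3, 4.0]
force: [0.1, -0.6, -1.6]
grip_width: 0.0296
grasp_force: 35.0
```

```bash
python3 - <<'E'
from h import *
o=env.get_obs();print(o['tool_pos'],o['tool_rot'],o['qpos'])
m=np.array([.568,.153,.067]); n=-tilt(8,20)[:,2]
print(rows(tcp(m+.04*n),tilt(8,20)))
E
```

```text
[0.53013555 0.00649152 0.25850054] [179.38648303 -10.27251094   3.96008155] [ 41.10142994  -4.85920823 -42.10520829 104.29175679  -3.35843821
  69.04416853 -86.37002457]
[-0.026 -0.71   0.445  0.019  0.113 -0.045]
```

Call:
apply_moves([
  [-0.025, -0.7, 0, 0.02, 0.115, -0.045, 0.2],
  [-0.025, -0.71, 0, 0.02, 0.115, -0.045, 0.2],
  [-0.025, -0.71, 0, 0.02, 0.115, -0.045, 0.2],
  [-0.025, -0.71, 0.15, 0.02, 0.115, -0.045, 0.2],
  [-0.025, -0.71, 0.3, 0.02, 0.115, -0.045, 0.2],
  [-0.025, -0.71, 0.445, 0.02, 0.115, -0.045, 0.2],
  [-0.025, -0.71, 0.445, 0.02, 0.115, -0.045, 0.2],
  [-0.025, -0.71, 0.445, 0.02, 0.115, -0.045, 0.2],
])

```text
time_s: 13.8
tool_pos: [0.5314, 0.1491, 0.1691]
tool_rot: [-179.9, -20.1, 8.0]
force: [0.5, 0.2, -1.2]
grip_width: 0.0297
grasp_force: 35.0
```

```bash
python3 - <<'E'
from h import *
o=env.get_obs();T=rot(o['tool_rot']);tip=o['tool_pos']+.068*T[:,2];print(o['tool_pos'],o['tool_rot'],'tip',tip,'foot',tip+.04*T[:,2])
im=viewer.read_camera('scene');it=viewer.read_camera('top')
print('tip px',(proj('scene',[tip])-[310,140])*7,(proj('scene',[tip+.04*T[:,2]])-[310,140])*7)
for n in ('scene','top'):print([boxes_of(n,t)[:1] for t in ('mark',)])
a=cv2.resize(im[140:210,310:380],(490,490),interpolation=cv2.INTER_CUBIC)
cv2.imwrite('pics/g.png',a[:,:,::-1])
E
```

```text
[0.53140792 0.14913965 0.16911424] [-179.87570153  -20.12149535    8.0471541 ] tip [0.55454968 0.15256042 0.10526475] foot [0.56816248 0.15457264 0.06770623]
tip px [[314.28161798 207.66774925]] [[340.20102778 292.82614431]]
[[]]
[[]]
```

View pics/g.png

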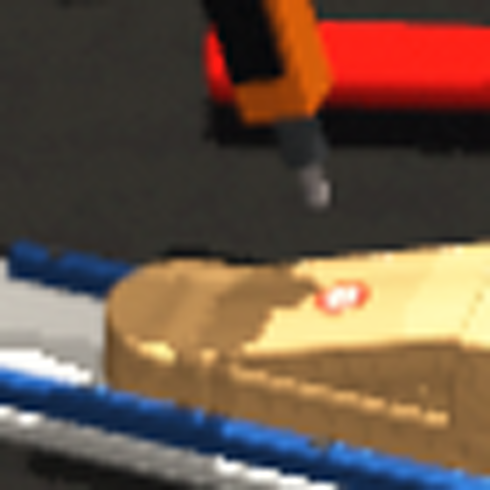

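The plunger tip is at (320,205) (projected (314,208)) and the ring at (343,297), against the predicted foot point at about (345,291). So the foot point needs about 2.5 mm more towards −y. Shift, approach, then press slowly.

Call:
apply_moves([
  [0, 0.0125, 0.04, 0, 0, 0, 0.2],
  [0, 0.0125, 0.08, 0, 0, 0, 0.2],
  [0, 0.0125, 0.12, 0, 0, 0, 0.2],
  [0, 0.0125, 0.15, 0, 0, 0, 0.2],
  [0, 0.0125, 0.17, 0, 0, 0, 0.2],
  [0, 0.0125, 0.17, 0, 0, 0, 0.2],
  [0, 0.0125, 0.17, 0, 0, 0, 0.2],
])

```text
time_s: 14.7
tool_pos: [0.5431, 0.1491, 0.1371]
tool_rot: [-180.0, -20.2, 8.2]
force: [0.8, -0.3, -1.2]
grip_width: 0.0299
grasp_force: 35.0
```

```bash
python3 - <<'E'
from h import *
o=env.get_obs();T=rot(o['tool_rot']);tip=o['tool_pos']+.068*T[:,2]
d=(tip-[.568,.152,.067])@-T[:,2];print(o['tool_pos'],o['tool_rot'],'tip',tip,'dist',d,'foot',tip+d*T[:,2],o['force'])
im=viewer.read_camera('scene');it=viewer.read_camera('top')
a=cv2.resize(im[150:200,325:375],(500,500),interpolation=cv2.INTER_CUBIC)
b=cv2.resize(it[170:220,245:275],(300,500),interpolation=cv2.INTER_CUBIC)
print((proj('scene',[tip,tip+d*T[:,2]])-[325,150])*10,(proj('top',[tip+d*T[:,2]])-[245,170])*10)
cv2.imwrite('pics/i.png',np.hstack([a,b])[:,:,::-1])
E
```

```text
[0.54311361 0.1491367  0.13713383] [-179.96603853  -20.18342694    8.16388485] tip [0.56633194 0.15250829 0.07330952] dist 0.006466423147488765 foot [0.56853987 0.15282891 0.06724018] [ 0.76596207 -0.29301732 -1.17772086]
[[328.62637531 303.55010765]
 [334.55985078 322.97205598]] [[251.78404149 218.34811334]]
```

View pics/i.png

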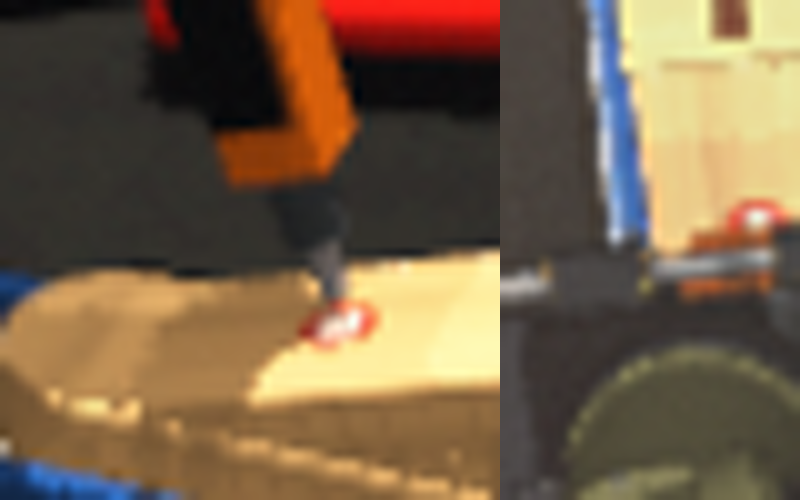

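The tip, at (335,300), heads for about (341,319) and the ring centre is at (339,325), so it is within about 3 mm. Nudge 2 mm more to −y and press.

Call:
apply_moves([
  [0, 0.01, 0.01, 0, 0, 0, 0.2],
  [0, 0.01, 0.02, 0, 0, 0, 0.2],
  [0, 0.01, 0.03, 0, 0, 0, 0.2],
  [0, 0.01, 0.037, 0, 0, 0, 0.2],
  [0, 0.01, 0.044, 0, 0, 0, 0.2],
  [0, 0.01, 0.05, 0, 0, 0, 0.2],
  [0, 0.01, 0.055, 0, 0, 0, 0.2],
  [0, 0.01, 0.055, 0, 0, 0, 0.2],
])

```text
time_s: 15.6
tool_pos: [0.5472, 0.1475, 0.1268]
tool_rot: [-180.0, -20.2, 8.2]
force: [-1.0, -1.6, 1.0]
grip_width: 0.0302
grasp_force: 35.0
```

```bash
python3 - <<'E'
from h import *
for i in range(3):
    im=viewer.read_camera('scene')
    o=env.get_obs();T=rot(o['tool_rot']);tip=o['tool_pos']+.068*T[:,2]
    d=(tip-[.568,.152,.067])@-T[:,2];print(o['tool_pos'],o['tool_rot'],'dist',d,'foot',tip+d*T[:,2],o['force'],(o['force']-np.array([.5,0,-1.6]))@-T[:,2])
it=viewer.read_camera('top')
a=cv2.resize(im[150:200,325:375],(500,500),interpolation=cv2.INTER_CUBIC)
b=cv2.resize(it[155:205,245:275],(300,500),interpolation=cv2.INTER_CUBIC)
cv2.imwrite('pics/j.png',np.hstack([a,b])[:,:,::-1])
E
```

```text
[0.54717446 0.14747736 0.12688607] [-179.99643326  -20.18626399    8.16430508] dist -0.004457161444866692 foot [0.5688786  0.15059517 0.0672463 ] [-1.87553142 -0.12781004  1.90881041] 4.1109587591000905
[0.54714934 0.14749842 0.1268991 ] [-179.99879636  -20.18777414    8.16736192] dist -0.004437433710895444 foot [0.56886197 0.15061598 0.06724139] [-1.62802022 -1.10124878  0.81516875] 3.047730541089843
[0.5471944  0.14748016 0.12694708] [-179.99944959  -20.19612295    8.16253565] dist -0.004407074529900511 foot [0.56892638 0.1505979  0.06726407] [-2.02990932 -1.13411951  0.8344033 ] 3.2048900403935954
```

View pics/j.png

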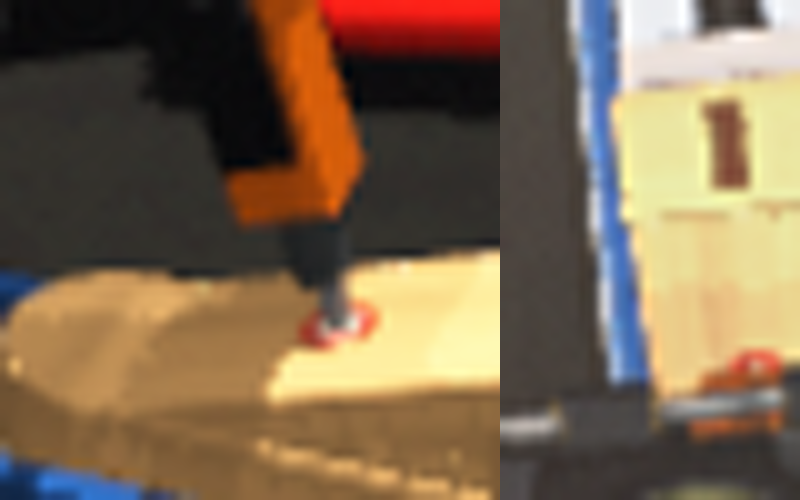

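The tip at (342,322) sits inside the ring, about 3.5 N and about 4.4 mm in; the heel still touches the stop.

```bash
python3 -c "
from cell import env
print(env.sign_off())"
```

```text
the job is handed in; nothing more can be done
None
```

I handed the job in at about 16 s of the 58 s allowed, still holding the gauge on the instep; the sign-off returned no verdict. The heel is seated against the stop, and the tip is inside the red ring with the plunger about 4.4 mm in, pressing at roughly 3–4 N (both estimated from the arm's pose and force readings).

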